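Seat a blank in the drill jig against its sprung ejector and hold it

TASK

Pull open the drawer of the little wooden chest, take out the wooden blank and lay it flat between the fences of the drill jig on the bench, long side along the fences. Slide it under the drill bush bridge, pushing the brass sprung ejector back until the end of the blank sits squarely against the steel end stop, and finish holding it pressed there with the gripper, firmly but without forcing it, so that I can drill the dowel hole: do not let go, the spring would throw it out. Leave everything else on the bench and on the chest where it is.

Things in the scene. Friction and masses are not known exactly. Their poses are not given: they have to be found in the camera images.
- chest: small wooden chest with one drawer, 170 mm deep (x) x 186 mm wide (y) x 85 mm high, fixed on the bench. Origin: centre of its underside; its own x axis points into the chest, away from the drawer front; the drawer front is 85 mm from the origin towards -x. The underside is 4 mm above the bench (it stands on a plywood sheet)
- drawer_handle (a point): centre of the drawer's brass bar handle: a level round bar 10 mm thick and 90 mm long along the chest's y axis, its centre 35 mm in front of the drawer front, 31 mm below the chest's top, free underneath; axes parallel to the chest's
- drawer (a joint): how far the drawer is pulled out, m: 0 shut (it may start up to 12 mm ajar), 0.13 fully out. It slides along the chest's -x, needs only a few newtons, and stays where it is left. Out by less than 0.11 the blank may still be partly under the chest's top. Inside it is 133 mm long x 140 mm wide with a floor 19.5 mm above the chest's underside and sides 40 mm high
- blank: wooden blank, a plain rectangular block 45 mm wide (its own x) x 80 mm long (its own y) x 30 mm high, 40 to 85 g, lying flat in the drawer, its long side roughly along the drawer's slide. Origin: centre of its underside. Either end may go first into the jig
- jig: drill jig screwed to the bench: dark wooden base 180 x 96 mm whose flat top (bed) is 12 mm above the bench. Origin: on the bench under the channel's middle; x runs along the channel to the end stop. Two aluminium fences, 9 mm above the bed, 12 mm thick, faces 49 mm apart, from x = -60 to +75 mm, with a flared mouth to x = -79 mm. Open above from x = -79 to +38. Waxed smooth
- bush_top (a point): top of the steel drill bush on the bridge over the channel, 61 mm above the bench, 52 mm along the jig's x from its origin. The bridge spans x = +38 to +66 mm of the jig; its underside is 36 mm above the bed, its two posts stand outside the fences, 74 mm apart
- stop_face (a point): the middle of the steel end stop's face at bed height: 75 mm along the jig's x from its origin and 12 mm above the bench; axes parallel to the jig's. A seated blank has its centre 40 mm before it
- end_stop: the steel end stop, a plate 60 mm wide and 32 mm high across the end of the channel, fixed to the jig, facing the jig's -x: the hard stop
- plunger (a joint): brass sprung ejector, an 11 mm pin in the middle of the end stop, 15 mm above the bed: how far it is pushed back, m. 0: free, its tip stands 15 mm out of the stop face; 0.015: its tip is level with the stop face. The spring pushes back with 3.6 N at the start and 8.1 N when the blank meets the stop
- wax_block: white wax block, 40 x 56 x 20 mm, lying on top of the chest; bystander, leave it alone
- tape_spool: green spool of tape, 53 mm across, 20 mm high, lying on top of the chest; bystander, leave it alone
- sharpening_stone: red sandstone sharpening stone, 66 x 236 x 42 mm, lying near the front edge of the bench; bystander, leave it alone
- glue_pot: small dark iron glue pot, 68 mm across, 66 mm high, standing left of the chest; bystander, leave it alone
- pencil_tin: red tin of pencils, about 80 mm across, 202 mm high, standing behind the glue pot; bystander, leave it alone

How it is judged (in metres and radians):
On the way, in this order (a step that is already met when the one before it is completed fails the run):
1. the drawer has been pulled open (value of joint drawer above 0.09 m), for 0.2 s.
2. the blank has been lifted clear of the drawer (height (world z) of blank above 0.08 m and contact force between the fingers and blank above 1 N), for 0.1 s.
3. the blank lies flat between the jig's fences, not yet at the stop (z of blank in the frame of stop_face below 0.004 m and y of blank in the frame of stop_face between -0.005 and 0.005 m and x of blank in the frame of stop_face between -0.13 and -0.044 m and angle between the y axis of blank and the x axis of jig, either way round below 0.12 rad), for 0.1 s.
At the end, for the whole second after the job is handed in: the gripper still holds the blank and presses it on the end stop with 2 to 35 N: ejector back at least 13.5 mm, blank's end within 2 mm of the stop, its centre within 4 mm of the channel's middle, within 3 mm of the bed, level and in line within 3.5 degrees, at rest (value of joint plunger above 0.0135 m and contact force between blank and end_stop between 2 and 35 N and x of blank in the frame of stop_face above -0.042 m and y of blank in the frame of stop_face between -0.004 and 0.004 m and z of blank in the frame of stop_face below 0.003 m and angle between the y axis of blank and the x axis of jig, either way round below 0.07 rad and angle between blank's own z axis and vertical below 0.06 rad and contact force between the fingers and blank above 2 N and linear speed of blank below 0.01 m/s); the arm keeps its last pose, push and grip.
It fails at once if the blank is forced against the end stop with more than 50 N (contact force between blank and end_stop above 50 N).
It fails at once if something else on the bench or the chest is moved more than 25 mm (distance of any of wax_block, tape_spool, sharpening_stone, glue_pot, pencil_tin from where it was at the start of the episode above 0.025 m).
It also fails if it takes over 54 s, if anything falls off the work surface, if the arm or the gripper's body presses on something with over 40 N, if the wrist force passes 120 N, or if a joint passes its speed limit or range.

ROBOT

A 6-joint arm with a two-finger parallel gripper is mounted at the origin on a cart in front of the work surface, level with it; the furniture and walls round the work are solid. World frame = base frame: x ahead of the robot, y to its left, z up, the work surface at z = 0. Lengths are in m, angles in degrees, forces in N, time in s.
With the tool pointing down it reaches from about 0.3 to 0.75 m from the base axis. Payload 8.5 kg.
Tool frame: the origin (TCP) lies midway between the tips of the shut fingers; the grasp point (between the pads) lies 19 mm behind it (env.pinch_z is the z of the grasp point in the tool frame, in m); z points along the fingers, y is the line along which they close (so a half turn about z gives the same grasp; the last joint's range is limited). The gripper opens to 85 mm and grips with 20 to 120 N. Pads are 22 mm wide; open, the fingers measure 114 mm over their backs; the gripper's body (76 mm by 85 mm) begins 54 mm behind the grasp point. The pads swing forward as they close: fully open they stand 13 mm farther back than shut.
Start: joints at [-78.283, 21.807, 74.336, -0, 83.858, -12.336], TCP at [0.224, -0.502, 0.231] pointing down, gripper open.
Joint ranges: [-178.18, 178.18], [-50.72, 133.34], [12.68, 142.11], [-81.47, 261.47], [9.98, 163.14], [-165.26, 165.26]. Speed limits (degrees/s): [136.94, 136.94, 180, 180, 180, 180].

INTERFACE

Orientations are given as a 3x3 rotation matrix whose columns are the frame's x, y, z axes.
In Python, from rig import env gives the robot as it stands.
- The arm moves only by the tool arm_command, never from a script. Its argument "deltas" is a list of rows, each an object of numbers: "rx", "ry", "rz": the turn, a rotation vector about the tool's x, y, z in rad; "dx", "dy", "dz": the shift along the tool's x, y, z in m; "fingers": the finger opening in m, from 0 to 0.0854. In form: [{"rx": .., "ry": .., "rz": .., "dx": .., "dy": .., "dz": .., "fingers": ..}, ...]. A call has 1 to 12 rows; each row shifts and turns the commanded pose from where the row before left it, along the tool's axes as they then stand; what a row does not reach is not made up. A row lasts 1/10 s, in which the tool goes at most 50 mm and 8.59 degrees, less where a joint would pass 70% of its speed; a pose out of reach is approached as far as the arm can. A call is refused whole if a number of a shift passes 0.05 or a number of a turn 0.15, either way. A call with a gripper value outside its range is refused whole. The fingers move at their own pace and stop on an object; "squeeze" is the grip in N (left out, the last holds). Time passes only in rows, so rows that do not move let the fingers close. It gives the time, the measured TCP pose, the force, the opening and the grip force at its end, in the units of the state.
- env.observe(): the state, without advancing time (a new reading comes with each control period).
- env.get_image(name): name is "side" or "top" or "wrist"; returns a dict with "color" (384x512x3 uint8, blue, green, red), "camera_matrix" (3x3 intrinsics, pixels), "eye" and "orientation" of the camera in the world. Camera axes: x right, y up, looking along -z (the intrinsics and any distortion apply to the point x, -y, -z); pixel columns grow to the right and rows downward; lengths in m; the calibration is good to about 2 mm. A picture is of the moment at which its call begins. There is no depth.
- env.close_job(): hands the job in; it is judged then, once.
Trained networks look in a picture, given as the dict that the camera call returned (one of the last four; its "shot" number tells which), for a name from the list of things; names that differ only in an ending like _2 or _b are one class to them, and where a whole thing is asked for, a point or a joint stands for the part that bears it (a point fixed in the world has none). Each returns a list of dicts, best first, with "p" (0 to 1); they miss things now and then, are a little off and sometimes report something else, mostly with a low value. They report only what shows in the picture. A call takes as long as a camera call.
- env.look_for(query, picture): "box" ([left, top, right, bottom] in pixels, round what is visible of it).
- env.tip_of(query, picture): "location" ([column, row] in pixels: a listed point, or the origin of a listed thing).
The state is a dict: "time_s": time; "q": joint angles; "qvel": joint speeds; "joint_efforts": joint torques, N m; "position": TCP position; "tool_rot": TCP orientation; "ft_force": force on the tool from outside, world axes, zero at the start; "wrist_torque": the same for the moment, N m; "grip_width": finger opening in m; "gripper_force": force on a finger pad.
Only numpy, scipy, OpenCV 4.12 (cv2) and the standard library are available. Lean on these libraries where they do the work, as an engineer would, in place of code of your own. Each camera call takes 0.05 s, during which the arm holds its last target. There are 200 camera calls.

## Working session

There is one attempt and no reset: what is moved stays moved. The work goes in short steps, Python scripts to look and compute and a tool call to move; the robot and the scene stay as the last step left them, time stands still between calls to the robot, and variables do not carry over. Pictures are saved under pics/ and viewed, at most 10 in all, crops included, and the job is handed in when it is done.

Besides the shell and the picture viewer there is one more tool, called after "Emit:" as name(argument=value, ...), one argument or row to a line, values as JSON. arm_command: Moves the arm, as the interface text tells. Its arguments: {"type":"object","properties":{"deltas":{"type":"array"},"squeeze":{"type":"number"}},"required":["deltas"]}

```bash
mkdir -p pics; ls; cat > h.py <<'E'
import numpy as np, cv2
from rig import env
def ray(p,uv):
    K=p["camera_matrix"]; d=np.array([(uv[0]-K[0][2])/K[0][0],-(uv[1]-K[1][2])/K[1][1],-1.])
    d=np.array(p["orientation"])@d; return np.array(p["eye"]),d/np.linalg.norm(d)
def atz(p,uv,z):
    e,d=ray(p,uv); return e+d*(z-e[2])/d[2]
def proj(p,X):
    c=np.array(p["orientation"]).T@(np.array(X)-p["eye"]); K=np.array(p["camera_matrix"])
    return np.array([K[0][2]-K[0][0]*c[0]/c[2],K[1][2]+K[1][1]*c[1]/c[2]])
def tri(rs):
    A=0;b=0
    for e,d in rs:
        P=np.eye(3)-np.outer(d,d);A=A+P;b=b+P@e
    return np.linalg.solve(A,b)
E
python3 - <<'E'
from h import *
np.set_printoptions(precision=4,suppress=True)
P={n:env.get_image(n) for n in("side","top")}
for n in P:
    p=P[n]; cv2.imwrite(f"pics/{n}0.png",p["color"]); print(n,p["eye"],p.get("distortion"),list(p.keys()))
for q in("chest","drawer_handle","jig","bush_top","stop_face","blank","tape_spool","wax_block","glue_pot","sharpening_stone","pencil_tin"):
    L=[]
    for n in P:
        t=env.tip_of(q,P[n])[:2]; print(q,n,[(np.round(i["location"],1).tolist(),round(i["p"],2)) for i in t])
        if t: L.append(ray(P[n],t[0]["location"]))
    if len(L)==2: print("   ",tri(L))
s=env.observe();print(s["time_s"],s["position"],s["tool_rot"],s["grip_width"],env.pinch_z)
E
```

```text
pics
side [0.2961 0.6628 0.601 ] None ['color', 'camera_matrix', 'eye', 'orientation', 'shot']
top [0.4159 0.0163 1.0787] None ['color', 'camera_matrix', 'eye', 'orientation', 'shot']
chest side [([247.0, 177.7], 0.63)]
chest top [([314.8, 149.8], 0.72)]
    [ 0.7339 -0.1439  0.0144]
drawer_handle side [([286.2, 173.1], 0.73)]
drawer_handle top [([321.8, 194.6], 0.68), ([301.8, 134.5], 0.27)]
    [ 0.6064 -0.1501  0.06  ]
jig side [([277.4, 268.6], 0.85), ([241.3, 146.0], 0.66)]
jig top [([213.4, 235.9], 0.78)]
    [0.5052 0.1348 0.0004]
bush_top side [([254.3, 244.1], 0.59), ([231.2, 158.8], 0.51)]
bush_top top [([210.0, 215.1], 0.71)]
    [0.5565 0.1396 0.0555]
stop_face side [([246.5, 255.5], 0.76), ([258.1, 242.2], 0.5)]
stop_face top [([232.5, 126.7], 0.65), ([213.5, 208.2], 0.61)]
    [ 0.7181  0.075  -0.0391]
blank side [([180.4, 214.8], 0.57), ([247.8, 172.6], 0.38)]
blank top []
tape_spool side [([232.3, 157.8], 0.5)]
tape_spool top [([301.4, 137.4], 0.58)]
    [ 0.7461 -0.0959  0.1015]
wax_block side [([238.2, 146.7], 0.76)]
wax_block top [([335.1, 129.3], 0.7)]
    [ 0.7753 -0.1854  0.0857]
glue_pot side [([210.4, 233.9], 0.96)]
glue_pot top [([228.5, 161.9], 0.56)]
    [ 0.7081  0.0963 -0.0067]
sharpening_stone side [([356.6, 219.6], 0.95)]
sharpening_stone top [([309.0, 277.6], 0.83), ([206.4, 214.2], 0.53)]
    [ 0.3941 -0.1208 -0.0077]
pencil_tin side [([179.6, 213.2], 0.79)]
pencil_tin top [([232.2, 128.2], 0.95)]
    [0.801  0.0868 0.0188]
1.2 [ 0.2242 -0.5022  0.2313] [[ 0.9132  0.4076  0.    ]
 [ 0.4076 -0.9132  0.    ]
 [ 0.     -0.     -1.    ]] 0.08575975420711462 -0.0187
```

View images.

```bash
python3 - <<'E'
import cv2,numpy as np
t=cv2.imread("pics/top0.png");s=cv2.imread("pics/side0.png")
cv2.imwrite("pics/c1.png",cv2.resize(t[90:310,180:400],(800,800),interpolation=cv2.INTER_CUBIC)[:600])
cv2.imwrite("pics/c2.png",cv2.resize(s[130:310,170:410],(800,600),interpolation=cv2.INTER_CUBIC))
E
```

```text
(no output)
```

View pics/c1.png

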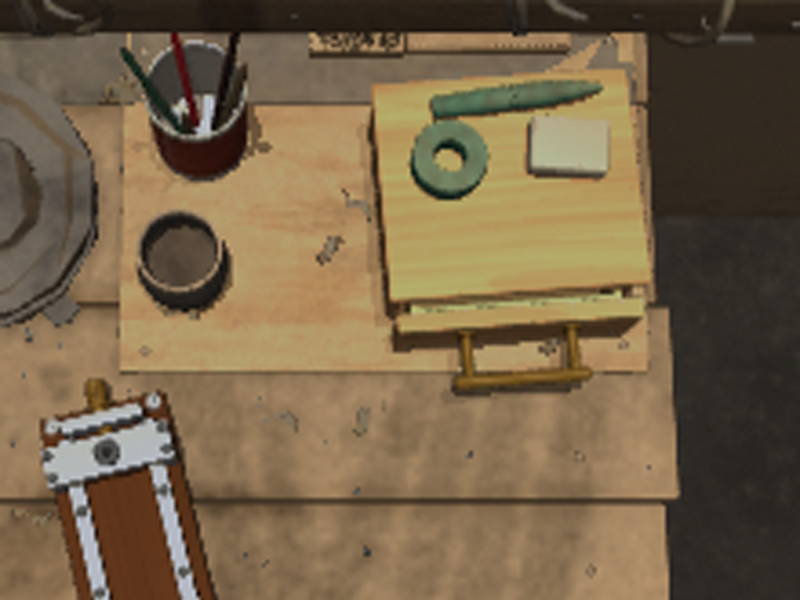

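View pics/c2.png

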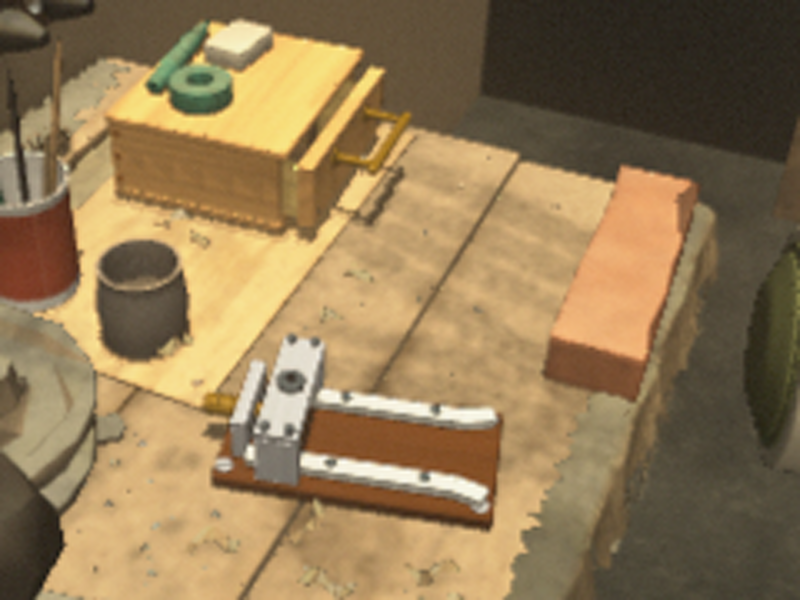

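```bash
python3 - <<'E'
from h import *
np.set_printoptions(precision=4,suppress=True)
t=env.get_image("top");s=env.get_image("side")
c1=lambda u,v:(180+u/3.636,90+v/3.636)
c2=lambda u,v:(170+u/3.333,130+v/3.333)
for n,u in(("FL",(390,300)),("FR",(648,285)),("BL",(373,85)),("BR",(627,70))): print(n,atz(t,c1(*u),.089))
print("handle",[atz(t,c1(*u),.058) for u in((455,383),(590,373))])
b=tri([ray(t,c1(107,452)),ray(s,c2(291,379))]);print("bush tri",b,atz(t,c1(107,452),.061),atz(s,c2(291,379),.061))
def R(a):return np.array([[np.cos(a),-np.sin(a)],[np.sin(a),np.cos(a)]])
# fence top centre-lines (z=.021) directions, top view: left fence & right fence
for a,b2 in(((75,490),(100,592)),((158,470),(187,572))):
    A,B=atz(t,c1(*a),.021),atz(t,c1(*b2),.021);print("fence",A,B,np.degrees(np.arctan2(*(A-B)[1::-1])))
for a,b2 in(((345,397),(435,409)),((331,462),(424,475))):
    A,B=atz(s,c2(*a),.021),atz(s,c2(*b2),.021);print("fence s",A,B,np.degrees(np.arctan2(*(A-B)[1::-1])))
cv2.imwrite("pics/c3.png",cv2.resize(t["color"][190:290,180:313],(798,600),interpolation=cv2.INTER_CUBIC))
E
```

```text
FL [ 0.6559 -0.0598  0.089 ]
FR [ 0.6669 -0.2406  0.089 ]
BL [ 0.8149 -0.0498  0.089 ]
BR [ 0.8265 -0.2331  0.089 ]
handle [array([ 0.6027, -0.1077,  0.058 ]), array([ 0.61  , -0.2042,  0.058 ])]
bush tri [0.554  0.1393 0.0586] [0.5526 0.1387 0.061 ] [0.554  0.1418 0.061 ]
fence [0.5301 0.1661 0.021 ] [0.4567 0.1462 0.021 ] 15.232030358619607
fence [0.5448 0.106  0.021 ] [0.471  0.0839 0.021 ] 16.687648192046957
fence s [0.5325 0.103  0.021 ] [0.4739 0.0869 0.021 ] 15.335958836686373
fence s [0.5162 0.161  0.021 ] [0.4591 0.1452 0.021 ] 15.524307122000822
```

View pics/c3.png

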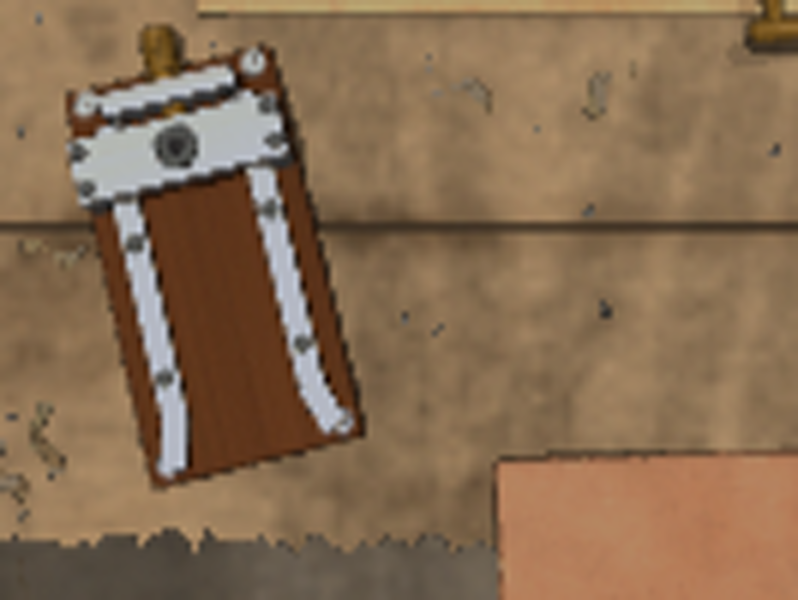

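Top view: the jig is at the lower left, with its bush at about px (209,214). The drawer handle runs from about (305,195) to (342,193), and the drawer is slightly ajar. The stone, pot and tin are clear of the path. Next I turn the tool for the handle.

Emit:
arm_command(
  deltas=[
    {"rz": -0.1358,"fingers": 0.026},
    {"rz": -0.1358,"fingers": 0.026},
    {"rz": -0.1358,"fingers": 0.026},
    {"rz": -0.1358,"fingers": 0.026},
    {"rz": -0.1358,"fingers": 0.026},
    {"rz": -0.1358,"fingers": 0.026},
    {"rz": -0.1358,"fingers": 0.026},
    {"rz": -0.1358,"fingers": 0.026},
    {"rz": -0.1358,"fingers": 0.026},
  ],
)

```text
invalid input
```

Emit:
arm_command(
  deltas=[
    {"dx": 0.04,"dy": 0.04,"dz": 0.008},
    {"dx": 0.04,"dy": 0.04,"dz": 0.008},
    {"dx": 0.04,"dy": 0.04,"dz": 0.008},
    {"dx": 0.04,"dy": 0.04,"dz": 0.008},
    {"dx": 0.04,"dy": 0.04,"dz": 0.008},
    {"dx": 0.04,"dy": 0.04,"dz": 0.008},
    {"dx": 0.04,"dy": 0.04,"dz": 0.008},
    {"dx": 0.04,"dy": 0.04,"dz": 0.008},
    {"dx": 0.0,"dy": 0.04,"dz": 0.008},
    {},
    {},
  ],
)

```text
invalid input
```

Emit:
arm_command(
  deltas=[
    {"rx": 0,"ry": 0,"rz": -0.1358,"dx": 0,"dy": 0,"dz": 0,"fingers": 0.026},
    {"rx": 0,"ry": 0,"rz": -0.1358,"dx": 0,"dy": 0,"dz": 0,"fingers": 0.026},
    {"rx": 0,"ry": 0,"rz": -0.1358,"dx": 0,"dy": 0,"dz": 0,"fingers": 0.026},
    {"rx": 0,"ry": 0,"rz": -0.1358,"dx": 0,"dy": 0,"dz": 0,"fingers": 0.026},
    {"rx": 0,"ry": 0,"rz": -0.1358,"dx": 0,"dy": 0,"dz": 0,"fingers": 0.026},
    {"rx": 0,"ry": 0,"rz": -0.1358,"dx": 0,"dy": 0,"dz": 0,"fingers": 0.026},
    {"rx": 0,"ry": 0,"rz": -0.1358,"dx": 0,"dy": 0,"dz": 0,"fingers": 0.026},
    {"rx": 0,"ry": 0,"rz": -0.1358,"dx": 0,"dy": 0,"dz": 0,"fingers": 0.026},
    {"rx": 0,"ry": 0,"rz": -0.1358,"dx": 0,"dy": 0,"dz": 0,"fingers": 0.026},
  ],
)

```text
time_s: 2.2
position: [0.2242, -0.5022, 0.2313]
tool_rot: [[-0.077, 0.997, 0.0], [0.997, 0.077, -0.0], [-0.0, 0.0, -1.0]]
ft_force: [-0.4, -0.2, 0.3]
grip_width: 0.0258
gripper_force: 0.0
```

Emit:
arm_command(
  deltas=[
    {"rx": 0,"ry": 0,"rz": 0,"dx": 0.032,"dy": 0.036,"dz": 0.007,"fingers": 0.026},
    {"rx": 0,"ry": 0,"rz": 0,"dx": 0.032,"dy": 0.036,"dz": 0.007,"fingers": 0.026},
    {"rx": 0,"ry": 0,"rz": 0,"dx": 0.032,"dy": 0.036,"dz": 0.007,"fingers": 0.026},
    {"rx": 0,"ry": 0,"rz": 0,"dx": 0.032,"dy": 0.036,"dz": 0.007,"fingers": 0.026},
    {"rx": 0,"ry": 0,"rz": 0,"dx": 0.032,"dy": 0.036,"dz": 0.007,"fingers": 0.026},
    {"rx": 0,"ry": 0,"rz": 0,"dx": 0.032,"dy": 0.036,"dz": 0.007,"fingers": 0.026},
    {"rx": 0,"ry": 0,"rz": 0,"dx": 0.032,"dy": 0.036,"dz": 0.007,"fingers": 0.026},
    {"rx": 0,"ry": 0,"rz": 0,"dx": 0.032,"dy": 0.036,"dz": 0.007,"fingers": 0.026},
    {"rx": 0,"ry": 0,"rz": 0,"dx": 0.032,"dy": 0.036,"dz": 0.007,"fingers": 0.026},
    {"rx": 0,"ry": 0,"rz": 0,"dx": 0.032,"dy": 0.036,"dz": 0.007,"fingers": 0.026},
    {"rx": 0,"ry": 0,"rz": 0,"dx": 0,"dy": 0,"dz": 0,"fingers": 0.026},
    {"rx": 0,"ry": 0,"rz": 0,"dx": 0,"dy": 0,"dz": 0,"fingers": 0.026},
  ],
)

```text
time_s: 3.4
position: [0.5607, -0.1567, 0.161]
tool_rot: [[-0.073, 0.997, -0.001], [0.997, 0.073, 0.0], [0.0, -0.001, -1.0]]
ft_force: [0.6, 0.3, 0.4]
grip_width: 0.0261
gripper_force: 0.0
```

```bash
python3 - <<'E'
from h import *
np.set_printoptions(precision=4,suppress=True)
w=env.get_image("wrist");s=env.get_image("side")
cv2.imwrite("pics/w1.png",w["color"]);print(w["eye"],w["orientation"])
for q in("drawer_handle","chest"):
    t=env.tip_of(q,w)[:2]; print(q,[(i["location"],i["p"],atz(w,i["location"],.058)) for i in t])
    t=env.tip_of(q,s)[:2]; print(q,[(i["location"],i["p"],atz(s,i["location"],.058)) for i in t])
E
```

```text
[ 0.5557 -0.0775  0.3027] [[ 0.9974 -0.068  -0.0218]
 [ 0.0714  0.9497  0.3049]
 [ 0.     -0.3057  0.9521]]
drawer_handle [([315.6, 197.0], 0.77, array([ 0.6097, -0.1541,  0.058 ]))]
drawer_handle [([285.5, 173.6], 0.9, array([ 0.6104, -0.1496,  0.058 ]))]
chest [([434.3, 179.2], 0.63, array([ 0.7089, -0.1309,  0.058 ]))]
chest [([247.3, 179.2], 0.76, array([ 0.6924, -0.0777,  0.058 ])), ([249.1, 259.8], 0.61, array([0.5493, 0.1892, 0.058 ]))]
```

View pics/w1.png

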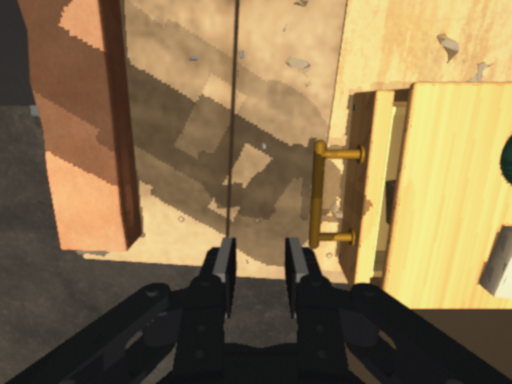

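Wrist view: the handle bar is a vertical line at column ~316, rows 142–245, parallel to the fingers' faces. It sits 48 mm ahead of the TCP, so I straddle and grip it.

Emit:
arm_command(
  deltas=[
    {"rx": 0,"ry": 0,"rz": 0,"dx": 0,"dy": 0.025,"dz": 0,"fingers": 0.026},
    {"rx": 0,"ry": 0,"rz": 0,"dx": 0,"dy": 0.0235,"dz": 0,"fingers": 0.026},
    {"rx": 0,"ry": 0,"rz": 0,"dx": 0,"dy": 0,"dz": 0.03,"fingers": 0.026},
    {"rx": 0,"ry": 0,"rz": 0,"dx": 0,"dy": 0,"dz": 0.03,"fingers": 0.026},
    {"rx": 0,"ry": 0,"rz": 0,"dx": 0,"dy": 0,"dz": 0.02,"fingers": 0.026},
    {"rx": 0,"ry": 0,"rz": 0,"dx": 0,"dy": 0,"dz": 0.015,"fingers": 0.026},
    {"rx": 0,"ry": 0,"rz": 0,"dx": 0,"dy": 0,"dz": 0.014,"fingers": 0.026},
    {"rx": 0,"ry": 0,"rz": 0,"dx": 0,"dy": 0,"dz": 0.012,"fingers": 0.026},
    {"rx": 0,"ry": 0,"rz": 0,"dx": 0,"dy": 0,"dz": 0,"fingers": 0.026},
  ],
)

```text
time_s: 4.6
position: [0.6081, -0.154, 0.0389]
tool_rot: [[-0.071, 0.997, -0.002], [0.997, 0.071, 0.001], [0.001, -0.002, -1.0]]
ft_force: [0.1, -0.2, -0.2]
grip_width: 0.0263
gripper_force: 0.0
```

Emit:
arm_command(
  deltas=[
    {"rx": 0,"ry": 0,"rz": 0,"dx": 0,"dy": 0,"dz": 0,"fingers": 0.004},
    {"rx": 0,"ry": 0,"rz": 0,"dx": 0,"dy": 0,"dz": 0,"fingers": 0.004},
    {"rx": 0,"ry": 0,"rz": 0,"dx": 0,"dy": 0,"dz": 0,"fingers": 0.004},
    {"rx": 0,"ry": 0,"rz": 0,"dx": 0,"dy": 0,"dz": 0,"fingers": 0.004},
  ],
  squeeze=25,
)

```text
time_s: 5.0
position: [0.6092, -0.1542, 0.0409]
tool_rot: [[-0.071, 0.997, 0.001], [0.997, 0.071, -0.001], [-0.001, 0.001, -1.0]]
ft_force: [0.9, -0.5, -0.4]
grip_width: 0.0092
gripper_force: 24.6
```

Emit:
arm_command(
  deltas=[
    {"rx": 0,"ry": 0,"rz": 0,"dx": 0,"dy": -0.01,"dz": 0,"fingers": 0.004},
    {"rx": 0,"ry": 0,"rz": 0,"dx": 0,"dy": -0.014,"dz": 0,"fingers": 0.004},
    {"rx": 0,"ry": 0,"rz": 0,"dx": 0,"dy": -0.014,"dz": 0,"fingers": 0.004},
    {"rx": 0,"ry": 0,"rz": 0,"dx": 0,"dy": -0.014,"dz": 0,"fingers": 0.004},
    {"rx": 0,"ry": 0,"rz": 0,"dx": 0,"dy": -0.014,"dz": 0,"fingers": 0.004},
    {"rx": 0,"ry": 0,"rz": 0,"dx": 0,"dy": -0.014,"dz": 0,"fingers": 0.004},
    {"rx": 0,"ry": 0,"rz": 0,"dx": 0,"dy": -0.014,"dz": 0,"fingers": 0.004},
    {"rx": 0,"ry": 0,"rz": 0,"dx": 0,"dy": -0.01,"dz": 0,"fingers": 0.004},
    {"rx": 0,"ry": 0,"rz": 0,"dx": 0,"dy": -0.008,"dz": 0,"fingers": 0.004},
    {"rx": 0,"ry": 0,"rz": 0,"dx": 0,"dy": -0.005,"dz": 0,"fingers": 0.004},
    {"rx": 0,"ry": 0,"rz": 0,"dx": 0,"dy": 0,"dz": 0,"fingers": 0.004},
    {"rx": 0,"ry": 0,"rz": 0,"dx": 0,"dy": 0,"dz": 0,"fingers": 0.004},
  ],
)

```text
time_s: 6.2
position: [0.4923, -0.1626, 0.0408]
tool_rot: [[-0.071, 0.997, 0.001], [0.997, 0.071, -0.001], [-0.001, 0.0, -1.0]]
ft_force: [-0.5, -1.9, 6.6]
grip_width: 0.0091
gripper_force: 25.3
```

Emit:
arm_command(
  deltas=[
    {"rx": 0,"ry": 0,"rz": 0,"dx": 0,"dy": 0,"dz": 0,"fingers": 0.026},
    {"rx": 0,"ry": 0,"rz": 0,"dx": 0,"dy": 0,"dz": 0,"fingers": 0.026},
    {"rx": 0,"ry": 0,"rz": 0,"dx": 0,"dy": 0,"dz": 0,"fingers": 0.026},
    {"rx": 0,"ry": 0,"rz": 0,"dx": 0,"dy": 0,"dz": -0.02,"fingers": 0.026},
    {"rx": 0,"ry": 0,"rz": 0,"dx": 0,"dy": 0,"dz": -0.04,"fingers": 0.026},
    {"rx": 0,"ry": 0,"rz": 0,"dx": 0,"dy": 0,"dz": -0.04,"fingers": 0.026},
    {"rx": 0,"ry": 0,"rz": 0,"dx": 0,"dy": 0,"dz": -0.04,"fingers": 0.06},
    {"rx": 0,"ry": 0,"rz": 0.14,"dx": 0,"dy": 0,"dz": 0,"fingers": 0.06},
    {"rx": 0,"ry": 0,"rz": 0.14,"dx": 0,"dy": 0,"dz": 0,"fingers": 0.06},
    {"rx": 0,"ry": 0,"rz": 0.14,"dx": 0,"dy": 0,"dz": 0,"fingers": 0.06},
    {"rx": 0,"ry": 0,"rz": 0.14,"dx": 0,"dy": 0,"dz": 0,"fingers": 0.06},
    {"rx": 0,"ry": 0,"rz": 0.14,"dx": 0,"dy": 0,"dz": 0,"fingers": 0.06},
  ],
)

```text
time_s: 7.4
position: [0.492, -0.1621, 0.1801]
tool_rot: [[0.593, 0.805, -0.001], [0.805, -0.593, 0.001], [0.0, -0.001, -1.0]]
ft_force: [0.4, -0.7, -0.1]
grip_width: 0.0602
gripper_force: 0.0
```

Emit:
arm_command(
  deltas=[
    {"rx": 0,"ry": 0,"rz": 0.14,"dx": 0,"dy": 0,"dz": 0,"fingers": 0.06},
    {"rx": 0,"ry": 0,"rz": 0.14,"dx": 0,"dy": 0,"dz": 0,"fingers": 0.06},
    {"rx": 0,"ry": 0,"rz": 0.14,"dx": 0,"dy": 0,"dz": 0,"fingers": 0.06},
    {"rx": 0,"ry": 0,"rz": 0.14,"dx": 0,"dy": 0,"dz": 0,"fingers": 0.06},
    {"rx": 0,"ry": 0,"rz": 0.14,"dx": 0,"dy": 0,"dz": 0,"fingers": 0.06},
    {"rx": 0,"ry": 0,"rz": 0.14,"dx": 0,"dy": 0,"dz": 0,"fingers": 0.06},
    {"rx": 0,"ry": 0,"rz": 0.03,"dx": 0,"dy": 0,"dz": 0,"fingers": 0.06},
    {"rx": 0,"ry": 0,"rz": 0,"dx": 0,"dy": 0,"dz": 0,"fingers": 0.06},
  ],
)

```text
time_s: 8.2
position: [0.492, -0.1621, 0.1801]
tool_rot: [[0.997, 0.072, -0.001], [0.072, -0.997, 0.0], [-0.001, -0.001, -1.0]]
ft_force: [1.1, -0.3, -1.3]
grip_width: 0.0601
gripper_force: 0.0
```

```bash
python3 - <<'E'
from h import *
np.set_printoptions(precision=4,suppress=True)
P={n:env.get_image(n) for n in("wrist","top","side")}
for n,p in P.items():
    for q in("blank","drawer_handle"):
        z=.0235 if q=="blank" else .058
        print(n,q,[(np.round(i["location"],1),round(i["p"],2),atz(p,i["location"],z)) for i in env.tip_of(q,p)[:2]],[np.round(i["box"]) for i in env.look_for(q,p)[:1]])
w=P["wrist"]["color"];t=cv2.resize(P["top"]["color"][110:290,190:390],None,fx=2,fy=2)
out=np.zeros((384,512+400,3),np.uint8);out[:384,:512]=w;out[:360,512:]=t
cv2.imwrite("pics/w2.png",cv2.resize(out,(800,337)));cv2.imwrite("pics/w2full.png",w)
import pickle;pickle.dump({n:{k:P[n][k] for k in P[n]} for n in P},open("P2.pkl","wb"))
E
```

```text
wrist blank [(array([272.1,  59.7]), 0.85, array([ 0.6074, -0.1639,  0.0235]))] [array([240.,   0., 308., 106.])]
wrist drawer_handle [(array([260.8, 187.2]), 0.85, array([ 0.4942, -0.1613,  0.058 ]))] [array([156.,   2., 369., 194.])]
top blank [(array([327., 196.]), 0.57, array([ 0.6072, -0.1704,  0.0235]))] [array([312., 178., 335., 208.])]
top drawer_handle [(array([322.1, 196.8]), 0.16, array([ 0.5989, -0.1515,  0.058 ]))] [array([292., 169., 350., 245.])]
side blank [(array([286.5, 180.5]), 0.87, array([ 0.6135, -0.168 ,  0.0235]))] [array([270., 166., 307., 188.])]
side drawer_handle [(array([325.7, 179.2]), 0.76, array([ 0.5017, -0.1709,  0.058 ]))] [array([254., 155., 330., 209.])]
```

View pics/w2full.png

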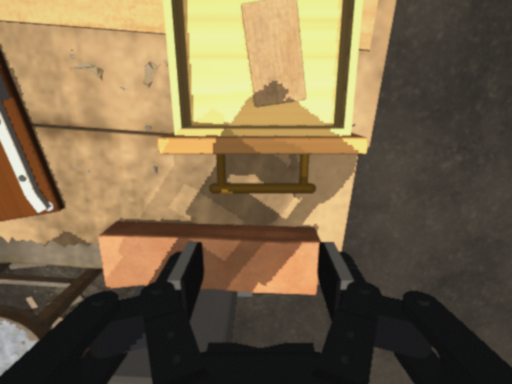

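```bash
python3 - <<'E'
from h import *
import pickle
np.set_printoptions(precision=4,suppress=True)
w=pickle.load(open("P2.pkl","rb"))["wrist"]
cv2.imwrite("pics/w3.png",cv2.resize(w["color"][0:120,200:360],(800,600),interpolation=cv2.INTER_CUBIC))
for u in((242,5),(253,95),(297,0),(305,97),(253,105),(305,100)): print(u,atz(w,u,.0535),atz(w,u,.0235))
E
```

```text
(242, 5) [ 0.6415 -0.136   0.0535] [ 0.6494 -0.1338  0.0235]
(253, 95) [ 0.5748 -0.1489  0.0535] [ 0.5753 -0.1482  0.0235]
(297, 0) [ 0.648  -0.179   0.0535] [ 0.6566 -0.1817  0.0235]
(305, 97) [ 0.5763 -0.1937  0.0535] [ 0.577  -0.198   0.0235]
(253, 105) [ 0.5666 -0.1494  0.0535] [ 0.5662 -0.1488  0.0235]
(305, 100) [ 0.5739 -0.194   0.0535] [ 0.5743 -0.1983  0.0235]
```

View pics/w3.png

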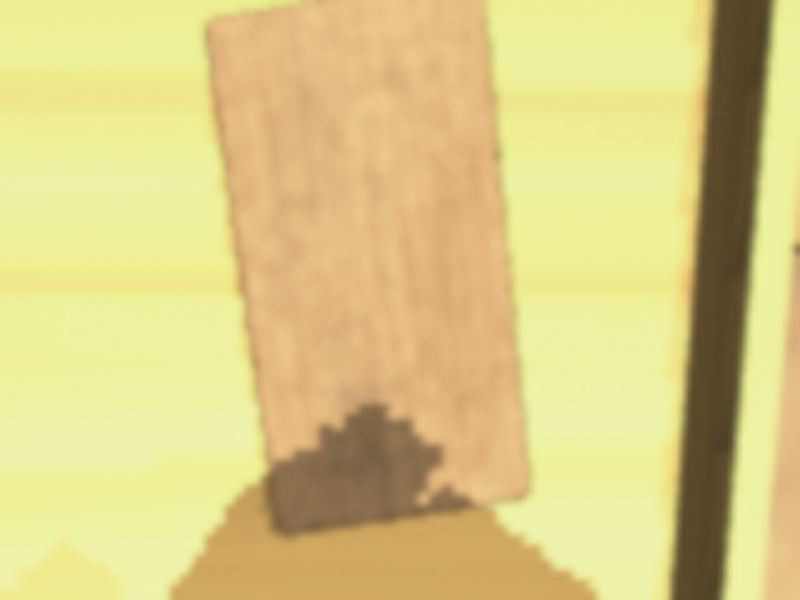

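The blank's top corners are at px (241,4), (255,106) and (306,99). That puts its centre at (0.608,-0.165) with a yaw of 11.5°. I grasp 17 mm towards its near end.

Emit:
arm_command(
  deltas=[
    {"rx": 0,"ry": 0,"rz": -0.129,"dx": 0,"dy": 0,"dz": 0,"fingers": 0.06},
    {"rx": 0,"ry": 0,"rz": 0,"dx": 0.032,"dy": 0.009,"dz": 0,"fingers": 0.06},
    {"rx": 0,"ry": 0,"rz": 0,"dx": 0.032,"dy": 0.009,"dz": 0,"fingers": 0.06},
    {"rx": 0,"ry": 0,"rz": 0,"dx": 0.032,"dy": 0.008,"dz": 0.02,"fingers": 0.06},
    {"rx": 0,"ry": 0,"rz": 0,"dx": 0,"dy": 0,"dz": 0.03,"fingers": 0.06},
    {"rx": 0,"ry": 0,"rz": 0,"dx": 0,"dy": 0,"dz": 0.03,"fingers": 0.06},
    {"rx": 0,"ry": 0,"rz": 0,"dx": 0,"dy": 0,"dz": 0.02,"fingers": 0.06},
    {"rx": 0,"ry": 0,"rz": 0,"dx": 0,"dy": 0,"dz": 0.02,"fingers": 0.06},
    {"rx": 0,"ry": 0,"rz": 0,"dx": 0,"dy": 0,"dz": 0.015,"fingers": 0.06},
    {"rx": 0,"ry": 0,"rz": 0,"dx": 0,"dy": 0,"dz": 0.0106,"fingers": 0.06},
    {"rx": 0,"ry": 0,"rz": 0,"dx": 0,"dy": 0,"dz": 0,"fingers": 0.06},
  ],
)

```text
time_s: 10.05
position: [0.5909, -0.1684, 0.0335]
tool_rot: [[0.98, 0.2, -0.002], [0.2, -0.98, 0.001], [-0.002, -0.002, -1.0]]
ft_force: [-0.8, 0.4, 0.6]
grip_width: 0.0599
gripper_force: 0.0
```

Emit:
arm_command(
  deltas=[
    {"rx": 0,"ry": 0,"rz": 0,"dx": 0,"dy": 0,"dz": 0,"fingers": 0.035},
    {"rx": 0,"ry": 0,"rz": 0,"dx": 0,"dy": 0,"dz": 0,"fingers": 0.035},
    {"rx": 0,"ry": 0,"rz": 0,"dx": 0,"dy": 0,"dz": 0,"fingers": 0.035},
    {"rx": 0,"ry": 0,"rz": 0,"dx": 0,"dy": 0,"dz": 0,"fingers": 0.035},
    {"rx": 0,"ry": 0,"rz": 0,"dx": 0,"dy": 0,"dz": 0,"fingers": 0.035},
  ],
  squeeze=40,
)

```text
time_s: 10.55
position: [0.5918, -0.1688, 0.0356]
tool_rot: [[0.98, 0.2, 0.001], [0.2, -0.98, -0.001], [0.001, 0.001, -1.0]]
ft_force: [1.3, -0.1, 5.6]
grip_width: 0.0438
gripper_force: 42.7
```

Emit:
arm_command(
  deltas=[
    {"rx": 0,"ry": 0,"rz": 0,"dx": 0,"dy": 0,"dz": -0.01,"fingers": 0.035},
    {"rx": 0,"ry": 0,"rz": 0,"dx": 0,"dy": 0,"dz": -0.025,"fingers": 0.035},
    {"rx": 0,"ry": 0,"rz": 0,"dx": 0,"dy": 0,"dz": -0.035,"fingers": 0.035},
    {"rx": 0,"ry": 0,"rz": 0,"dx": 0,"dy": 0,"dz": -0.035,"fingers": 0.035},
    {"rx": 0,"ry": 0,"rz": 0,"dx": 0,"dy": 0,"dz": -0.025,"fingers": 0.035},
    {"rx": 0,"ry": 0,"rz": 0,"dx": 0,"dy": 0,"dz": -0.005,"fingers": 0.035},
  ],
)

```text
time_s: 11.15
position: [0.5923, -0.169, 0.1733]
tool_rot: [[0.98, 0.2, 0.005], [0.2, -0.98, -0.003], [0.004, 0.004, -1.0]]
ft_force: [-0.1, -1.3, -0.8]
grip_width: 0.0444
gripper_force: 41.9
```

Emit:
arm_command(
  deltas=[
    {"rx": 0,"ry": 0,"rz": 0,"dx": -0.009,"dy": -0.025,"dz": 0,"fingers": 0.035},
    {"rx": 0,"ry": 0,"rz": 0,"dx": -0.012,"dy": -0.034,"dz": 0,"fingers": 0.035},
    {"rx": 0,"ry": 0,"rz": 0,"dx": -0.012,"dy": -0.034,"dz": 0,"fingers": 0.035},
    {"rx": 0,"ry": 0,"rz": 0,"dx": -0.012,"dy": -0.034,"dz": 0,"fingers": 0.035},
    {"rx": 0,"ry": 0,"rz": 0,"dx": -0.012,"dy": -0.034,"dz": 0,"fingers": 0.035},
    {"rx": 0,"ry": 0,"rz": 0,"dx": -0.012,"dy": -0.034,"dz": 0,"fingers": 0.035},
    {"rx": 0,"ry": 0,"rz": 0,"dx": -0.012,"dy": -0.034,"dz": 0,"fingers": 0.035},
    {"rx": 0,"ry": 0,"rz": 0,"dx": -0.012,"dy": -0.034,"dz": 0,"fingers": 0.035},
    {"rx": 0,"ry": 0,"rz": 0,"dx": -0.009,"dy": -0.025,"dz": 0,"fingers": 0.035},
    {"rx": 0,"ry": 0,"rz": 0,"dx": -0.006,"dy": -0.014,"dz": 0,"fingers": 0.035},
    {"rx": 0,"ry": 0,"rz": -0.066,"dx": 0,"dy": 0,"dz": 0,"fingers": 0.035},
    {"rx": 0,"ry": 0,"rz": 0,"dx": 0,"dy": 0,"dz": 0,"fingers": 0.035},
  ],
)

```text
time_s: 12.35
position: [0.4251, 0.1058, 0.1693]
tool_rot: [[0.964, 0.265, -0.001], [0.265, -0.964, -0.0], [-0.001, -0.0, -1.0]]
ft_force: [-0.3, -0.1, -0.6]
grip_width: 0.0441
gripper_force: 41.9
```

```bash
python3 - <<'E'
from h import *
import pickle
np.set_printoptions(precision=4,suppress=True)
P={n:env.get_image(n) for n in("wrist","top","side")}
for n,p in P.items():
    for q,z in(("blank",.158),("bush_top",.061),("stop_face",.012),("jig",0)):
        print(n,q,[(np.round(i["location"],1),round(i["p"],2),atz(p,i["location"],z)) for i in env.tip_of(q,p)[:2]])
cv2.imwrite("pics/w4.png",cv2.resize(P["wrist"]["color"],(800,600),interpolation=cv2.INTER_CUBIC))
pickle.dump(P,open("P3.pkl","wb")); s=env.observe();print(s["time_s"],s["position"],s["grip_width"],s["tool_rot"])
E
```

```text
wrist blank [(array([257.8, 213.8]), 0.72, array([0.443 , 0.1132, 0.158 ])), (array([261.7,   6.9]), 0.67, array([0.5401, 0.1377, 0.158 ]))]
wrist bush_top [(array([262.1,  21.5]), 0.65, array([0.5559, 0.141 , 0.061 ]))]
wrist stop_face [(array([264.4,   6.6]), 0.56, array([0.5784, 0.1447, 0.012 ]))]
wrist jig [(array([259.1,  92.6]), 0.88, array([0.5082, 0.1305, 0.    ]))]
top blank [(array([336.8, 132.9]), 0.2, array([ 0.7374, -0.1753,  0.158 ]))]
top bush_top [(array([208.9, 214.4]), 0.78, array([0.5524, 0.14  , 0.061 ])), (array([313.9, 148.5]), 0.64, array([ 0.728 , -0.1333,  0.061 ]))]
top stop_face [(array([211.1, 210.8]), 0.76, array([0.5687, 0.1403, 0.012 ]))]
top jig [(array([210.8, 234.3]), 0.97, array([0.5067, 0.1411, 0.    ])), (array([227.7, 165.9]), 0.64, array([0.6963, 0.0985, 0.    ]))]
side blank [(array([315.7, 214.9]), 0.97, array([0.4424, 0.1131, 0.158 ]))]
side bush_top [(array([259.2, 242.7]), 0.81, array([0.5517, 0.1372, 0.061 ]))]
side stop_face [(array([246.9, 257.7]), 0.51, array([0.5781, 0.1455, 0.012 ]))]
side jig [(array([280. , 266.3]), 0.63, array([0.5058, 0.1261, 0.    ]))]
13.1 [0.4253 0.1058 0.1697] 0.04377592401864437 [[ 0.9646  0.2638  0.    ]
 [ 0.2638 -0.9646  0.    ]
 [ 0.     -0.     -1.    ]]
```

View pics/w4.png

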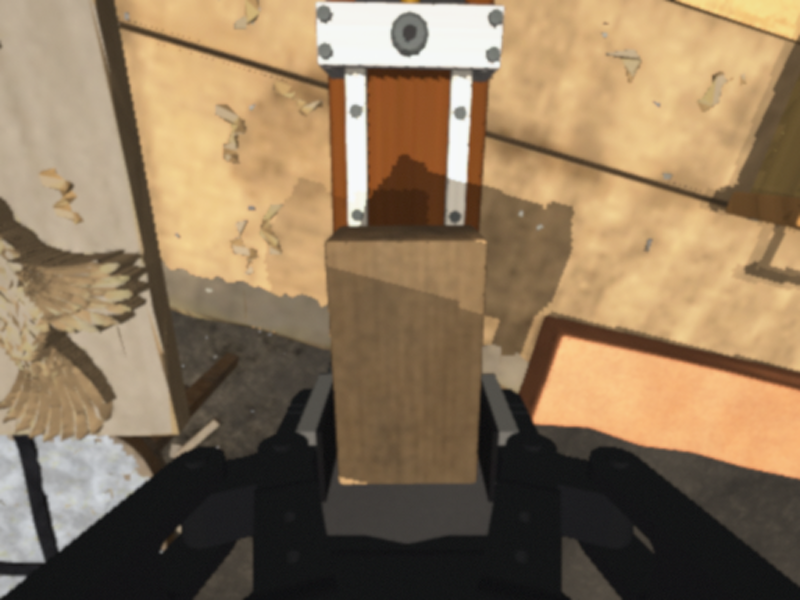

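```bash
python3 - <<'E'
from h import *
import pickle
np.set_printoptions(precision=4,suppress=True)
w=pickle.load(open("P3.pkl","rb"))["wrist"]
o=np.array([.4253,.1058]);X=np.array([.9646,.2638]);Y=np.array([.2638,-.9646])
def f(u,z):
    p=atz(w,(u[0]/1.5625,u[1]/1.5625),z)[:2]-o; return np.array([p@X,p@Y])
for n,u,z in[("Ls",(355,111),.021),("Ls",(357,216),.021),("Rs",(460,112),.021),("Rs",(455,216),.021),("Li",(367,72),.021),("Li",(368,225),.021),("Ri",(450,72),.021),("Ri",(446,225),.021),("bush",(409,34),.061),("bFL",(329,238),.188),("bFR",(484,240),.188),("bNL",(338,485),.188),("bNR",(476,484),.188)]: print(n,f(u,z))
E
```

```text
Ls [ 0.1045 -0.0309]
Ls [ 0.0441 -0.0317]
Rs [0.104  0.0302]
Rs [0.0441 0.0292]
Li [ 0.125  -0.0233]
Li [ 0.0386 -0.025 ]
Ri [0.125  0.0238]
Ri [0.0385 0.0238]
bush [0.1351 0.0002]
bFL [ 0.0583 -0.0219]
bFR [0.0577 0.0195]
bNL [-0.021  -0.0232]
bNR [-0.0207  0.021 ]
```

Wrist view: the blank is held straight between the fingers. The fence mid-line lies within ~1 mm of the tool axis, and the stop is ~100 mm ahead of the blank's front end. I advance over the channel and lower.

Emit:
arm_command(
  deltas=[
    {"rx": 0,"ry": 0,"rz": 0.007,"dx": 0.02,"dy": 0,"dz": 0,"fingers": 0.035},
    {"rx": 0,"ry": 0,"rz": 0,"dx": 0.025,"dy": 0,"dz": 0,"fingers": 0.035},
    {"rx": 0,"ry": 0,"rz": 0,"dx": 0,"dy": 0,"dz": 0.03,"fingers": 0.035},
    {"rx": 0,"ry": 0,"rz": 0,"dx": 0,"dy": 0,"dz": 0.035,"fingers": 0.035},
    {"rx": 0,"ry": 0,"rz": 0,"dx": 0,"dy": 0,"dz": 0.03,"fingers": 0.035},
    {"rx": 0,"ry": 0,"rz": 0,"dx": 0,"dy": 0,"dz": 0.02,"fingers": 0.035},
    {"rx": 0,"ry": 0,"rz": 0,"dx": 0,"dy": 0,"dz": 0.01,"fingers": 0.035},
    {"rx": 0,"ry": 0,"rz": 0,"dx": 0,"dy": 0,"dz": 0.006,"fingers": 0.035},
    {"rx": 0,"ry": 0,"rz": 0,"dx": 0,"dy": 0,"dz": 0,"fingers": 0.035},
    {"rx": 0,"ry": 0,"rz": 0,"dx": 0,"dy": 0,"dz": 0,"fingers": 0.035},
  ],
)

```text
time_s: 14.1
position: [0.4693, 0.1175, 0.0395]
tool_rot: [[0.966, 0.257, 0.002], [0.257, -0.966, 0.0], [0.001, 0.0, -1.0]]
ft_force: [-0.3, 0.5, 0.1]
grip_width: 0.0442
gripper_force: 41.9
```

```bash
python3 - <<'E'
from h import *
s=env.observe();print(s["position"],s["ft_force"],s["tool_rot"],s["grip_width"])
P={n:env.get_image(n) for n in("wrist","side")}
a=cv2.resize(P["wrist"]["color"][0:384,130:386],(400,600));b=cv2.resize(P["side"]["color"][195:315,215:295],(400,600),interpolation=cv2.INTER_CUBIC)
cv2.imwrite("pics/w5.png",np.hstack([a,b]))
E
```

```text
[0.46925964 0.1174687  0.03950336] [-0.32746989  0.50469891  0.06013862] [[ 9.66384295e-01  2.57097300e-01  1.54070177e-03]
 [ 2.57097601e-01 -9.66385443e-01  2.64331025e-06]
 [ 1.48959135e-03  3.93556275e-04 -9.99998813e-01]] 0.04422577807356719
```

View pics/w5.png

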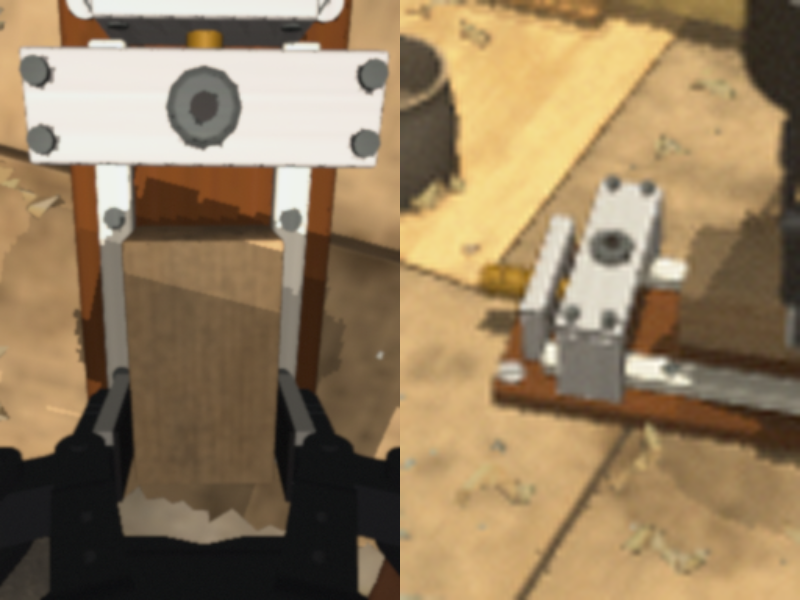

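The blank's front corners (122 and 282) sit symmetrically about the fences' inner edges (132 and 275) and the bush (204), so it is centred. I lower it gently onto the bed.

Emit:
arm_command(
  deltas=[
    {"rx": 0,"ry": 0,"rz": 0,"dx": 0,"dy": 0,"dz": 0.006,"fingers": 0.035},
    {"rx": 0,"ry": 0,"rz": 0,"dx": 0,"dy": 0,"dz": 0.005,"fingers": 0.035},
    {"rx": 0,"ry": 0,"rz": 0,"dx": 0,"dy": 0,"dz": 0.002,"fingers": 0.035},
    {"rx": 0,"ry": 0,"rz": 0,"dx": 0,"dy": 0,"dz": 0,"fingers": 0.035},
    {"rx": 0,"ry": 0,"rz": 0,"dx": 0,"dy": 0,"dz": 0,"fingers": 0.035},
    {"rx": 0,"ry": 0,"rz": 0,"dx": 0,"dy": 0,"dz": 0,"fingers": 0.035},
  ],
)

```text
time_s: 14.8
position: [0.4688, 0.1175, 0.0258]
tool_rot: [[0.966, 0.257, 0.0], [0.257, -0.966, 0.0], [0.0, 0.0, -1.0]]
ft_force: [-0.4, 0.1, -0.0]
grip_width: 0.044
gripper_force: 41.9
```

Emit:
arm_command(
  deltas=[
    {"rx": 0,"ry": 0,"rz": 0,"dx": 0,"dy": 0,"dz": 0.001,"fingers": 0.035},
    {"rx": 0,"ry": 0,"rz": 0,"dx": 0,"dy": 0,"dz": 0.0005,"fingers": 0.035},
    {"rx": 0,"ry": 0,"rz": 0,"dx": 0,"dy": 0,"dz": 0,"fingers": 0.035},
  ],
)

```text
time_s: 15.1
position: [0.4687, 0.1174, 0.0242]
tool_rot: [[0.966, 0.257, -0.0], [0.257, -0.966, 0.0], [-0.0, -0.0, -1.0]]
ft_force: [0.6, 0.6, 0.2]
grip_width: 0.0442
gripper_force: 41.9
```

Emit:
arm_command(
  deltas=[
    {"rx": 0,"ry": 0,"rz": 0,"dx": 0,"dy": 0,"dz": 0.001,"fingers": 0.035},
    {"rx": 0,"ry": 0,"rz": 0,"dx": 0,"dy": 0,"dz": 0,"fingers": 0.035},
    {"rx": 0,"ry": 0,"rz": 0,"dx": 0,"dy": 0,"dz": 0,"fingers": 0.035},
  ],
)

```text
time_s: 15.4
position: [0.4688, 0.1175, 0.0241]
tool_rot: [[0.966, 0.257, 0.001], [0.257, -0.966, -0.0], [0.001, 0.0, -1.0]]
ft_force: [-3.0, -0.3, 11.1]
grip_width: 0.044
gripper_force: 43.2
```

Bed contact is felt at z≈0.0241. I ease the push slightly and slide in.

Emit:
arm_command(
  deltas=[
    {"rx": 0,"ry": 0,"rz": 0,"dx": 0.004,"dy": 0,"dz": -0.0006,"fingers": 0.035},
    {"rx": 0,"ry": 0,"rz": 0,"dx": 0.008,"dy": 0,"dz": 0,"fingers": 0.035},
    {"rx": 0,"ry": 0,"rz": 0,"dx": 0.008,"dy": 0,"dz": 0,"fingers": 0.035},
    {"rx": 0,"ry": 0,"rz": 0,"dx": 0.006,"dy": 0,"dz": 0,"fingers": 0.035},
    {"rx": 0,"ry": 0,"rz": 0,"dx": 0.004,"dy": 0,"dz": 0,"fingers": 0.035},
    {"rx": 0,"ry": 0,"rz": 0,"dx": 0,"dy": 0,"dz": 0,"fingers": 0.035},
    {"rx": 0,"ry": 0,"rz": 0,"dx": 0,"dy": 0,"dz": 0,"fingers": 0.035},
  ],
)

```text
time_s: 16.1
position: [0.4991, 0.1253, 0.0241]
tool_rot: [[0.966, 0.257, 0.002], [0.257, -0.966, 0.0], [0.002, 0.0, -1.0]]
ft_force: [1.5, 0.7, 3.8]
grip_width: 0.0442
gripper_force: 42.5
```

Emit:
arm_command(
  deltas=[
    {"rx": 0,"ry": 0,"rz": 0,"dx": 0.004,"dy": 0,"dz": 0,"fingers": 0.035},
    {"rx": 0,"ry": 0,"rz": 0,"dx": 0.004,"dy": 0,"dz": 0,"fingers": 0.035},
    {"rx": 0,"ry": 0,"rz": 0,"dx": 0.004,"dy": 0,"dz": 0,"fingers": 0.035},
    {"rx": 0,"ry": 0,"rz": 0,"dx": 0,"dy": 0,"dz": 0,"fingers": 0.035},
    {"rx": 0,"ry": 0,"rz": 0,"dx": 0,"dy": 0,"dz": 0,"fingers": 0.035},
    {"rx": 0,"ry": 0,"rz": 0,"dx": 0,"dy": 0,"dz": 0,"fingers": 0.035},
  ],
  squeeze=60,
)

```text
time_s: 16.7
position: [0.5096, 0.1283, 0.0242]
tool_rot: [[0.966, 0.257, 0.0], [0.257, -0.966, -0.0], [0.0, 0.0, -1.0]]
ft_force: [-1.8, -0.4, 7.2]
grip_width: 0.0435
gripper_force: 60.7
```

Emit:
arm_command(
  deltas=[
    {"rx": 0,"ry": 0,"rz": 0,"dx": 0.003,"dy": 0,"dz": -0.0003,"fingers": 0.035},
    {"rx": 0,"ry": 0,"rz": 0,"dx": 0.002,"dy": 0,"dz": 0,"fingers": 0.035},
    {"rx": 0,"ry": 0,"rz": 0,"dx": 0,"dy": 0,"dz": 0,"fingers": 0.035},
    {"rx": 0,"ry": 0,"rz": 0,"dx": 0,"dy": 0,"dz": 0,"fingers": 0.035},
  ],
)

```text
time_s: 17.1
position: [0.5131, 0.1293, 0.0242]
tool_rot: [[0.966, 0.257, -0.003], [0.257, -0.966, -0.001], [-0.003, -0.0, -1.0]]
ft_force: [-6.5, -3.3, 9.2]
grip_width: 0.0436
gripper_force: 60.9
```

Emit:
arm_command(
  deltas=[
    {"rx": 0,"ry": 0,"rz": 0,"dx": 0.002,"dy": 0,"dz": 0,"fingers": 0.035},
    {"rx": 0,"ry": 0,"rz": 0,"dx": 0.001,"dy": 0,"dz": 0,"fingers": 0.035},
    {"rx": 0,"ry": 0,"rz": 0,"dx": 0,"dy": 0,"dz": 0,"fingers": 0.035},
    {"rx": 0,"ry": 0,"rz": 0,"dx": 0,"dy": 0,"dz": 0,"fingers": 0.035},
  ],
)

```text
time_s: 17.5
position: [0.5156, 0.1299, 0.0242]
tool_rot: [[0.966, 0.257, -0.004], [0.257, -0.966, -0.001], [-0.004, -0.0, -1.0]]
ft_force: [-8.6, -3.9, 10.5]
grip_width: 0.0436
gripper_force: 61.0
```

Emit:
arm_command(
  deltas=[
    {"rx": 0,"ry": 0,"rz": 0,"dx": 0.002,"dy": 0,"dz": -0.0004,"fingers": 0.035},
    {"rx": 0,"ry": 0,"rz": 0,"dx": 0,"dy": 0,"dz": 0,"fingers": 0.035},
    {"rx": 0,"ry": 0,"rz": 0,"dx": 0,"dy": 0,"dz": 0,"fingers": 0.035},
  ],
)

```text
time_s: 17.8
position: [0.5176, 0.1304, 0.0242]
tool_rot: [[0.966, 0.257, -0.004], [0.257, -0.966, -0.001], [-0.004, -0.0, -1.0]]
ft_force: [-6.4, -2.3, 6.2]
grip_width: 0.0436
gripper_force: 60.6
```

Emit:
arm_command(
  deltas=[
    {"rx": 0,"ry": 0,"rz": 0,"dx": 0.0015,"dy": 0,"dz": 0,"fingers": 0.035},
    {"rx": 0,"ry": 0,"rz": 0,"dx": 0,"dy": 0,"dz": 0,"fingers": 0.035},
    {"rx": 0,"ry": 0,"rz": 0,"dx": 0,"dy": 0,"dz": 0,"fingers": 0.035},
  ],
)

```text
time_s: 18.1
position: [0.5188, 0.1308, 0.0242]
tool_rot: [[0.966, 0.257, -0.005], [0.257, -0.966, -0.001], [-0.005, -0.0, -1.0]]
ft_force: [-8.0, -3.9, 6.9]
grip_width: 0.044
gripper_force: 60.7
```

Emit:
arm_command(
  deltas=[
    {"rx": 0,"ry": 0,"rz": 0,"dx": 0.001,"dy": 0,"dz": 0,"fingers": 0.035},
    {"rx": 0,"ry": 0,"rz": 0,"dx": 0,"dy": 0,"dz": 0,"fingers": 0.035},
    {"rx": 0,"ry": 0,"rz": 0,"dx": 0,"dy": 0,"dz": 0,"fingers": 0.035},
  ],
)

```text
time_s: 18.4
position: [0.5195, 0.131, 0.0242]
tool_rot: [[0.966, 0.257, -0.005], [0.257, -0.966, -0.001], [-0.005, -0.0, -1.0]]
ft_force: [-8.5, -4.5, 7.9]
grip_width: 0.0437
gripper_force: 60.7
```

Emit:
arm_command(
  deltas=[
    {"rx": 0,"ry": 0,"rz": 0,"dx": 0.001,"dy": 0,"dz": 0,"fingers": 0.035},
    {"rx": 0,"ry": 0,"rz": 0,"dx": 0,"dy": 0,"dz": 0,"fingers": 0.035},
    {"rx": 0,"ry": 0,"rz": 0,"dx": 0,"dy": 0,"dz": 0,"fingers": 0.035},
  ],
)

```text
time_s: 18.7
position: [0.5204, 0.1312, 0.0242]
tool_rot: [[0.966, 0.257, -0.005], [0.257, -0.966, -0.001], [-0.005, -0.0, -1.0]]
ft_force: [-8.6, -3.9, 7.6]
grip_width: 0.0435
gripper_force: 60.7
```

Emit:
arm_command(
  deltas=[
    {"rx": 0,"ry": 0,"rz": 0,"dx": 0.001,"dy": 0,"dz": 0,"fingers": 0.035},
    {"rx": 0,"ry": 0,"rz": 0,"dx": 0,"dy": 0,"dz": 0,"fingers": 0.035},
    {"rx": 0,"ry": 0,"rz": 0,"dx": 0,"dy": 0,"dz": 0,"fingers": 0.035},
  ],
)

```text
time_s: 19.0
position: [0.5213, 0.1314, 0.0242]
tool_rot: [[0.966, 0.257, -0.005], [0.257, -0.966, -0.001], [-0.006, -0.0, -1.0]]
ft_force: [-8.5, -4.3, 8.8]
grip_width: 0.0439
gripper_force: 60.8
```

Emit:
arm_command(
  deltas=[
    {"rx": 0,"ry": 0,"rz": 0,"dx": 0.001,"dy": 0,"dz": 0,"fingers": 0.035},
    {"rx": 0,"ry": 0,"rz": 0,"dx": 0,"dy": 0,"dz": 0,"fingers": 0.035},
    {"rx": 0,"ry": 0,"rz": 0,"dx": 0,"dy": 0,"dz": 0,"fingers": 0.035},
  ],
)

```text
time_s: 19.3
position: [0.5222, 0.1317, 0.0242]
tool_rot: [[0.966, 0.257, -0.006], [0.257, -0.966, -0.001], [-0.006, -0.0, -1.0]]
ft_force: [-8.8, -4.1, 8.1]
grip_width: 0.0439
gripper_force: 60.8
```

Emit:
arm_command(
  deltas=[
    {"rx": 0,"ry": 0,"rz": 0,"dx": 0.001,"dy": 0,"dz": 0,"fingers": 0.035},
    {"rx": 0,"ry": 0,"rz": 0,"dx": 0,"dy": 0,"dz": 0,"fingers": 0.035},
    {"rx": 0,"ry": 0,"rz": 0,"dx": 0,"dy": 0,"dz": 0,"fingers": 0.035},
  ],
)

```text
time_s: 19.6
position: [0.523, 0.1319, 0.0242]
tool_rot: [[0.966, 0.257, -0.006], [0.257, -0.966, -0.001], [-0.006, -0.0, -1.0]]
ft_force: [-9.7, -5.1, 8.5]
grip_width: 0.0435
gripper_force: 60.9
```

Emit:
arm_command(
  deltas=[
    {"rx": 0,"ry": 0,"rz": 0,"dx": 0.001,"dy": 0,"dz": 0,"fingers": 0.035},
    {"rx": 0,"ry": 0,"rz": 0,"dx": 0,"dy": 0,"dz": 0,"fingers": 0.035},
    {"rx": 0,"ry": 0,"rz": 0,"dx": 0,"dy": 0,"dz": 0,"fingers": 0.035},
  ],
)

```text
time_s: 19.9
position: [0.5231, 0.1319, 0.0242]
tool_rot: [[0.966, 0.257, -0.008], [0.257, -0.966, -0.002], [-0.008, -0.0, -1.0]]
ft_force: [-14.4, -6.0, 11.7]
grip_width: 0.0442
gripper_force: 61.2
```

```bash
python3 - <<'E'
from h import *
P={n:env.get_image(n) for n in("wrist","side")}
a=cv2.resize(P["wrist"]["color"][0:384,130:386],(400,600));b=cv2.resize(P["side"]["color"][210:300,220:280],(400,600),interpolation=cv2.INTER_CUBIC)
cv2.imwrite("pics/w6.png",np.hstack([a,b]))
E
```

```text
(no output)
```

View pics/w6.png

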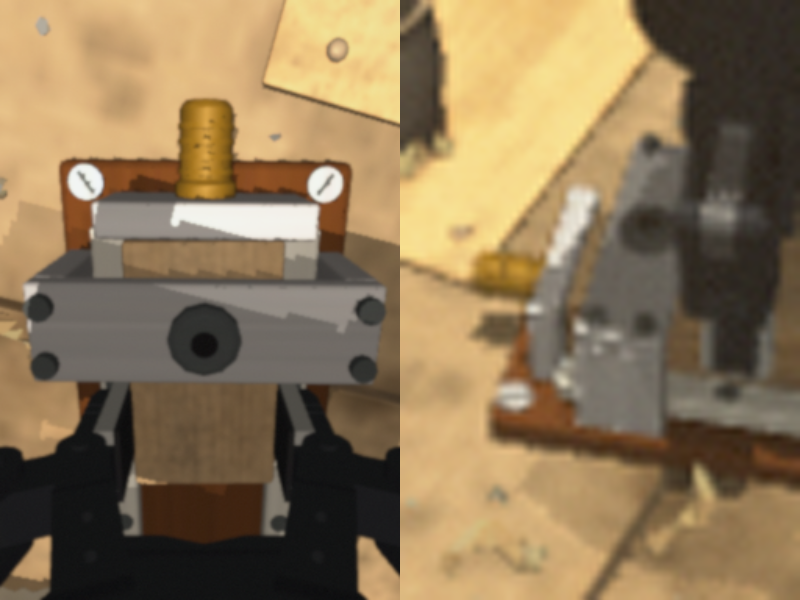

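The blank is under the bridge with its end against the stop plate and the ejector pushed out behind. Position has stalled while force rises. I add a moderate press.

Emit:
arm_command(
  deltas=[
    {"rx": 0,"ry": 0,"rz": 0,"dx": 0.0008,"dy": 0,"dz": 0,"fingers": 0.035},
    {"rx": 0,"ry": 0,"rz": 0,"dx": 0.0007,"dy": 0,"dz": 0,"fingers": 0.035},
    {"rx": 0,"ry": 0,"rz": 0,"dx": 0,"dy": 0,"dz": 0,"fingers": 0.035},
    {"rx": 0,"ry": 0,"rz": 0,"dx": 0,"dy": 0,"dz": 0,"fingers": 0.035},
    {"rx": 0,"ry": 0,"rz": 0,"dx": 0,"dy": 0,"dz": 0,"fingers": 0.035},
    {"rx": 0,"ry": 0,"rz": 0,"dx": 0,"dy": 0,"dz": 0,"fingers": 0.035},
    {"rx": 0,"ry": 0,"rz": 0,"dx": 0,"dy": 0,"dz": 0,"fingers": 0.035},
    {"rx": 0,"ry": 0,"rz": 0,"dx": 0,"dy": 0,"dz": 0,"fingers": 0.035},
  ],
)

```text
time_s: 20.8
position: [0.5231, 0.132, 0.0242]
tool_rot: [[0.966, 0.257, -0.011], [0.257, -0.966, -0.003], [-0.012, -0.0, -1.0]]
ft_force: [-19.5, -9.7, 16.6]
grip_width: 0.0439
gripper_force: 61.8
```

```bash
python3 -c "
from rig import env
print(env.close_job())"
```

```text
the job is handed in; nothing more can be done
None
```

The blank is in the drill jig and held against the end stop at about 21 N of push in total, with the spring taking about 8 N of that; the job was handed in at 20.8 s, but no verdict came back.

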